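Hold the guard of the bay with the forgotten spanner open at 50 degrees

TASK

Someone has left a spanner lying in one of the two bays of the clamping fixture on the bench. Lift the clear guard of that bay by its handle and hold it open at 50 degrees from shut, so that I can reach in under it and take the spanner out: the guard has no stay and drops shut if let go, so finish while still holding it there by the handle. Keep it from knocking against the light bar above, leave the other guard shut, and do not disturb anything else.

Things in the scene. Friction and masses are not known exactly. Their poses are not given: they have to be found in the camera images.
- fixture: twin-bay clamping fixture, bolted down: steel base plate 300 x 470 mm, two bays side by side, aluminium walls 118 high, a clear guard on top of each. Origin: underside, midway between the bays; x points from the handle side to the hinge side, y to the left bay, z up. A bridge of aluminium profile stands behind (x 130 to 160, up to z 335); a grey control box (110 x 50, up to z 111) at x -20, y -268
- light_bar (a point): middle of the round white light bar, 28 mm across, 400 long along the fixture's y, that hangs over the hinge end of both guards, 45 to the handle side of the hinge axes and 155 above them; a guard opened to 62 degrees touches it
- guard_left (a joint): opening in rad of the left (+y of the fixture) guard: 0 shut (level), growing as the handle end rises; 50 degrees is 0.873, the light bar stops it at 1.08. A clear panel in an aluminium frame, 205 x 205 x 16 mm, 0.4 to 0.8 kg; the hinge has hardly any friction, so the guard falls shut when let go
- handle_left (a point): bridge handle of the left (+y of the fixture) guard: a round black bar 14 mm thick, 110 long along the fixture's y, a leg at each end (98 free between), 50 out from the guard's front edge: fingers can pass down on both sides of the bar. Point: middle of the bar; level at z 130 when shut. An upright gripper closed across the bar can stay upright: the bar turns between its pads
- hinge_left (a point): point on the hinge axis (along the fixture's y) of the left (+y of the fixture) guard, at mid-width, z 122 mm. At opening a the handle bar's middle lies from here, in fixture axes, at x = -255 cos a + 8 sin a, z = 255 sin a + 8 cos a
- bay_left (a point): centre of the left (+y of the fixture) bay's steel bed, z 55 mm, at fixture x -45, y +115; the bay is about 200 wide
- guard_right (a joint): opening in rad of the right (-y of the fixture) guard: 0 shut (level), growing as the handle end rises; 50 degrees is 0.873, the light bar stops it at 1.08. A clear panel in an aluminium frame, 205 x 205 x 16 mm, 0.4 to 0.8 kg; the hinge has hardly any friction, so the guard falls shut when let go
- handle_right (a point): bridge handle of the right (-y of the fixture) guard: a round black bar 14 mm thick, 110 long along the fixture's y, a leg at each end (98 free between), 50 out from the guard's front edge: fingers can pass down on both sides of the bar. Point: middle of the bar; level at z 130 when shut. An upright gripper closed across the bar can stay upright: the bar turns between its pads
- hinge_right (a point): point on the hinge axis (along the fixture's y) of the right (-y of the fixture) guard, at mid-width, z 122 mm. At opening a the handle bar's middle lies from here, in fixture axes, at x = -255 cos a + 8 sin a, z = 255 sin a + 8 cos a
- bay_right (a point): centre of the right (-y of the fixture) bay's steel bed, z 55 mm, at fixture x -45, y -115; the bay is about 200 wide
- spanner_mid (a point): the steel combination spanner, 142 long, 24 wide, 8 thick, one ring end and one open end, lying flat on the bed of one of the two bays under the shut guard. Point: its middle
- hub_mid (a point): the round steel flanged hub (workpiece), flange 72 across, boss 40 across, 32 high, lying on the bed of the other bay. Point: on its axis, half-way up
- screwdriver: screwdriver with a black handle, about 200 long, lying between the robot and the fixture, sizes in mm; a bystander. Origin: underside
- tape_roll: roll of paper tape lying flat, 90 across, 24 high, in front of the fixture, sizes in mm; a bystander. Origin: underside
- caliper: steel caliper with a black slide, 190 long, 12 high, lying in front of the fixture, sizes in mm; a bystander. Origin: underside
- oil_bottle: white oil bottle, 60 across, 150 high, standing to the right of the fixture, sizes in mm; a bystander. Origin: underside
- mallet: rubber mallet, head 52 across and 85 long on a 230 wooden handle, lying to the left of the fixture, sizes in mm; a bystander. Origin: underside
- strips: stack of three wooden strips, 260 x 55 x 18, lying to the left of the fixture, sizes in mm; a bystander. Origin: underside
- parts_tray: open grey plastic tray, 130 x 170 x 50, to the right of the fixture, sizes in mm; a bystander. Origin: underside

How it is judged:
By the outcome, as a careful person would: the job done as asked, in the order asked, and still so for the second after the job is handed in, while the arm keeps its last pose, push and grip.
It also fails if it takes over 35 s, if anything falls off the work surface, if the arm or the gripper's body presses on something with over 40 N, if the wrist force passes 120 N, or if a joint passes its speed limit or range.

ROBOT

A 6-joint arm with a two-finger parallel gripper is mounted at the origin on the work surface. World frame = base frame: x ahead of the robot, y to its left, z up, the work surface at z = 0. Lengths are in m, angles in rad, forces in N, time in s.
With the tool pointing down it reaches from about 0.35 to 0.975 m from the base axis. Payload 4.9 kg.
Tool frame: the origin (TCP) lies on the mounting face of the last link; the fingertips stand 173 mm ahead of it and the grasp point (between the pads) lies 155 mm ahead of it; z points along the fingers, y is the direction in which the jaws open and shut (so a half turn about z gives the same grasp; the last joint's range is limited). The gripper opens to 85 mm and grips with 20 to 120 N. Pads are 22 mm wide; open, the fingers measure 114 mm over their backs; the gripper's body (76 mm by 85 mm) begins 54 mm behind the grasp point. The pads swing forward as they close: fully open they stand 13 mm farther back than shut.
Start: joints at [-1.329, 0.053, 1.613, -0, 1.476, -0.119], TCP at [0.221, -0.585, 0.405] pointing down, gripper open.
Joint ranges: [-3.01, 3.01], [-1.01, 2.22], [0.06, 2.58], [-1.02, 4.17], [0.09, 2.62], [-3.14, 3.14]. Speed limits (rad/s): [2.57, 2.57, 3.14, 3.14, 3.14, 3.14].

INTERFACE

Orientations are given as a rotation vector (axis times angle).
In Python, from station import ctrl gives the robot as it stands. The module is installed in compiled form; this text tells all that it offers.
- The arm moves only by the tool jog_arm, never from a script. Its argument "steps" is a list of rows, each a list of 2 entries, a list of its own where there are three numbers: the shift along the tool's x, y, z in cm, then the turn, a rotation vector about the tool's x, y, z in degrees. In form: [[[tx, ty, tz], [rx, ry, rz]], ...]. A call has 1 to 8 rows; each row shifts and turns the pose as measured when the row begins, along the tool's axes as they then stand; what a row does not reach is not made up. A row lasts 1/10 s, in which the tool goes at most 50 mm and 8.59 degrees, less where a joint would pass 70% of its speed; a pose out of reach is approached as far as the arm can. A call is refused whole if a number of a shift passes 5 or a number of a turn 8.59, either way. A call with a gripper value outside its range is refused whole. "fingers" is the gripper command: -1 is shut, 1 is fully open, values between are in proportion, set as the call begins (left out, the last holds). The fingers move at their own pace and stop on an object; "grip_force" is the grip in N (left out, the last holds). Time passes only in rows, so rows that do not move let the fingers close. It gives the time, the measured TCP pose, the force and the opening at its end, in the units of the state.
- ctrl.get_obs(): the state, without advancing time (a new reading comes with each control period).
- ctrl.get_image(name): name is "scene" or "top" or "wrist"; returns the picture (384x512x3 uint8, red, green, blue); there is no depth.
- ctrl.camera_info(name): a dict with "K" (3x3 intrinsics, pixels), "camera_from_world" (4x4, takes a point from world to camera coordinates). Camera axes: x right, y up, looking along -z (the intrinsics and any distortion apply to the point x, -y, -z); pixel columns grow to the right and rows downward; lengths in m; the calibration is good to about 2 mm. A picture is of the moment at which its call begins: read the wrist's pose just before it. camera_info takes no time and is no camera call; for the wrist camera it gives the pose at the moment of the call.
- ctrl.finish_job(): hands the job in, once; it reports no verdict.
The state is a dict: "t": time; "q": joint angles; "dq": joint speeds; "effort": joint torques, N m; "tool_pos": TCP position; "tool_rot": TCP orientation; "contact_force": force on the tool from outside, world axes, zero at the start; "wrist_torque": the same for the moment, N m; "opening": finger opening in m.
Only numpy, scipy, OpenCV 4.12 (cv2) and the standard library are available. Lean on these libraries where they do the work, as an engineer would, in place of code of your own. Each camera call takes 0.05 s, during which the arm holds its last target.

## Working session

There is one attempt and no reset: what is moved stays moved. The work goes in short steps, Python scripts to look and compute and a tool call to move; the robot and the scene stay as the last step left them, time stands still between calls to the robot, and variables do not carry over. Pictures are saved under pics/ and viewed, and the job is handed in when it is done.

Besides the shell and the picture viewer there is one more tool, called as name(argument=value, ...), one argument or row to a line, values as JSON. jog_arm: Moves the arm, as the interface text tells. Its arguments: {"type":"object","properties":{"steps":{"type":"array","items":{"type":"array"}},"fingers":{"type":"number"},"grip_force":{"type":"number"}},"required":["steps"]}

```bash
mkdir -p pics; python3 - <<'E'
from station import ctrl
import cv2, numpy as np
print(ctrl.get_obs())
for n in ["scene","top","wrist"]:
    i=ctrl.camera_info(n); print(n,i)
    cv2.imwrite(f"pics/{n}0.png",ctrl.get_image(n)[:,:,::-1])
E
```

```text
{'t': 0.0, 'q': array([-1.32898669e+00,  5.33676231e-02,  1.61430594e+00, -1.09115031e-06,
        1.47597656e+00, -1.19036607e-01]), 'dq': array([ 0.00158684,  0.0012934 , -0.00025923,  0.00077396,  0.00100741,
       -0.00034125]), 'effort': array([-1.28321317e-04, -3.93681908e+01, -3.70176816e+01, -1.00142590e-04,
        7.06133345e-03,  1.39888400e-05]), 'tool_pos': array([ 0.22058066, -0.58449535,  0.40344883]), 'tool_rot': array([-3.08857763e+00, -5.63377398e-01,  1.99841142e-04]), 'contact_force': array([-0.27413448, -0.05138667, -0.77949947]), 'wrist_torque': array([-0.04203827, -0.04205729,  0.01559058]), 'opening': 0.08544375946237893}
scene {'K': array([[365.25238221,   0.        , 258.81355297],
       [  0.        , 365.25238221, 192.51660986],
       [  0.        ,   0.        ,   1.        ]]), 'camera_from_world': array([[ 0.99190846,  0.126154  , -0.01424011, -0.55440042],
       [-0.08488229,  0.74241488,  0.6645413 , -0.08848729],
       [ 0.09440661, -0.6579554 ,  0.74711584, -1.32514337],
       [ 0.        ,  0.        ,  0.        ,  1.        ]])}
top {'K': a
[... 250 characters left out ...]
434e-03],
       [ 9.94866865e-01,  2.36712044e-02,  9.83849370e-02,
        -5.98858279e-01],
       [-9.84292887e-02,  7.13038849e-04,  9.95143792e-01,
        -1.74763263e+00],
       [ 0.00000000e+00,  0.00000000e+00,  0.00000000e+00,
         1.00000000e+00]])}
wrist {'K': array([[343.83945801,   0.        , 255.23160315],
       [  0.        , 343.83945801, 194.9190707 ],
       [  0.        ,   0.        ,   1.        ]]), 'camera_from_world': array([[ 0.35304603, -0.93560408, -0.00187506, -0.62528486],
       [ 0.89911293,  0.33982916, -0.27588417,  0.03635809],
       [ 0.25875556,  0.09571392,  0.96118906, -0.3778841 ],
       [ 0.        ,  0.        ,  0.        ,  1.        ]])}
```

View pics/scene0.png

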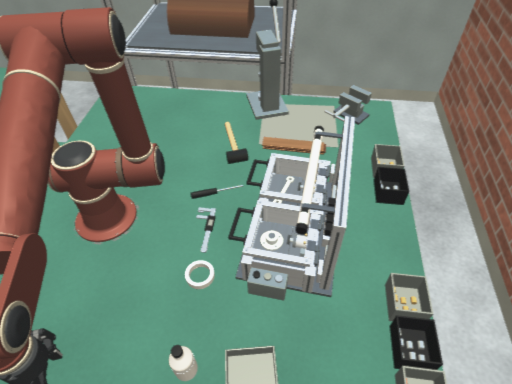

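View pics/top0.png

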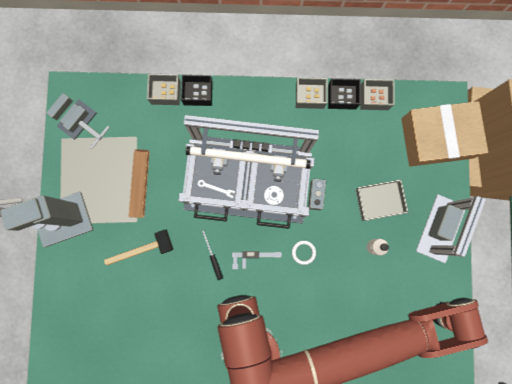

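View pics/wrist0.png

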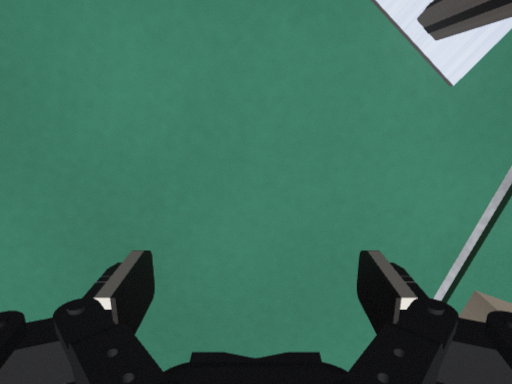

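The top view shows the spanner at about (215,188), in the left (+y) bay, and the hub at (274,196) in the right bay. The left handle bar is at about (210,218). I'll zoom in to measure.

```bash
python3 - <<'E'
import cv2
t=cv2.imread("pics/top0.png")[110:240,170:340]; cv2.imwrite("pics/top0z.png",cv2.resize(t,None,fx=4.6,fy=4.6,interpolation=cv2.INTER_CUBIC))
t=cv2.imread("pics/scene0.png")[110:310,220:380]; cv2.imwrite("pics/scene0z.png",cv2.resize(t,None,fx=3,fy=3,interpolation=cv2.INTER_CUBIC))
E
```

```text
(no output)
```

View pics/top0z.png

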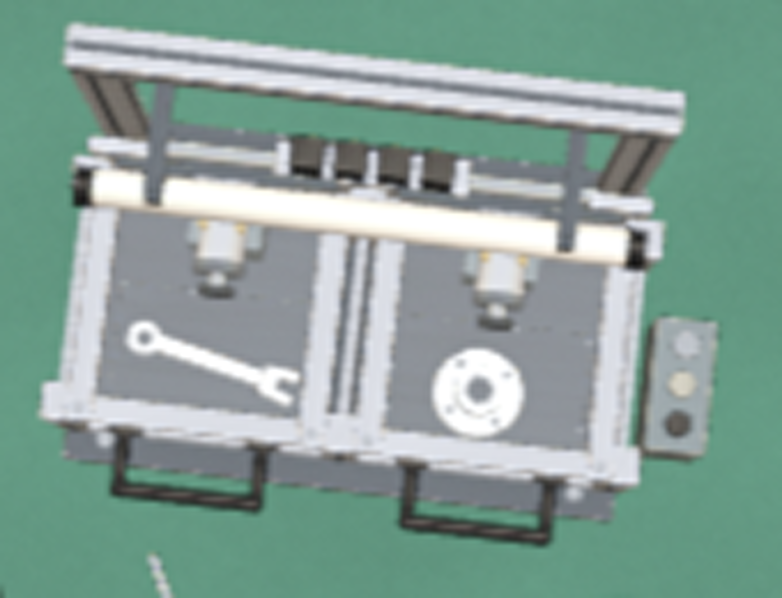

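View pics/scene0z.png

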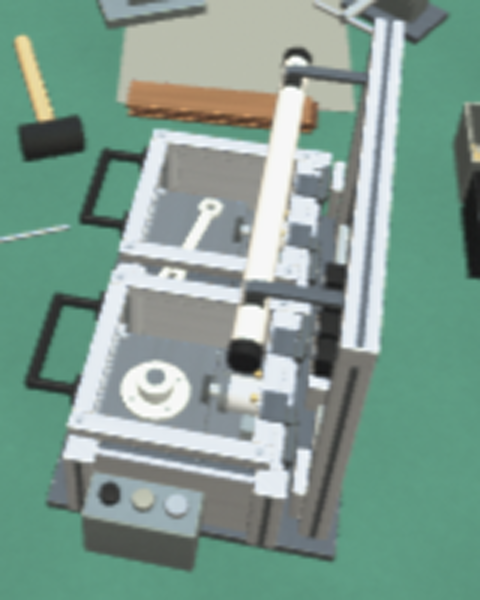

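```bash
cat > h.py <<'E'
import numpy as np
from station import ctrl
def unz(p,x0,y0,f): return np.array([x0+(p[0]+.5)/f-.5, y0+(p[1]+.5)/f-.5])
def ray(cam,uv):
    i=ctrl.camera_info(cam); K=i["K"];T=np.array(i["camera_from_world"])
    d=np.linalg.inv(K)@[uv[0],uv[1],1]; d=np.array([d[0],-d[1],-d[2]])
    R=T[:3,:3]; return -R.T@T[:3,3], R.T@d
def atz(cam,uv,z):
    o,d=ray(cam,uv); return o+d*(z-o[2])/d[2]
def proj(cam,P,i=None):
    i=i or ctrl.camera_info(cam);T=np.array(i["camera_from_world"])
    c=T[:3,:3]@np.asarray(P)+T[:3,3]; q=i["K"]@[c[0],-c[1],-c[2]]; return q[:2]/q[2]
E
python3 - <<'E'
from h import *
T=lambda p: unz(p,170,110,4.6)
S=lambda p: unz(p,220,110,3)
for n,p in dict(Lc=(187,498),La=(115,491),Lb=(260,504),Rc=(476,530),Ra=(404,523),Rb=(549,538)).items(): print(n,atz("top",T(p),.130))
for n,p in dict(Lc=(95,186),La=(106,153),Lb=(86,218),Rc=(46,341),Ra=(62,300),Rb=(33,385)).items(): print("s",n,atz("scene",S(p),.130))
l=atz("top",T((187,498)),.13);r=atz("top",T((476,530)),.13)
d=l-r; print(np.linalg.norm(d),np.degrees(np.arctan2(d[1],d[0])))
# bar light ends and rear profile
for p in [(70,40),(683,108),(45,385),(637,455)]:
  print(p,atz("top",T(p),.13),atz("top",T(p),.335))
E
```

```text
Lc [0.51109486 0.16335542 0.13      ]
La [0.5152896  0.22051425 0.13      ]
Lb [0.50771201 0.10545397 0.13      ]
Rc [ 0.49119322 -0.06587603  0.13      ]
Ra [ 0.49537901 -0.00882979  0.13      ]
Rb [ 0.48623849 -0.12369974  0.13      ]
s Lc [0.51386006 0.16038031 0.13      ]
s La [0.51921409 0.21747256 0.13      ]
s Lb [0.51083942 0.1082088  0.13      ]
s Rc [ 0.49500946 -0.06962024  0.13      ]
s Ra [ 0.50278635 -0.01378111  0.13      ]
s Rb [ 0.49133994 -0.12536088  0.13      ]
0.2300937472012278 85.03808047392292
(70, 40) [0.8792903  0.26996231 0.13      ] [0.82331184 0.23851216 0.335     ]
(683, 108) [ 0.83525586 -0.22642766  0.13      ] [ 0.78468909 -0.19687316  0.335     ]
(45, 385) [0.59833528 0.27919797 0.13      ] [0.57688525 0.24661279 0.335     ]
(637, 455) [ 0.55367199 -0.1925228   0.13      ] [ 0.53771093 -0.16713509  0.335     ]
```

```bash
cat >> h.py <<'E'
from scipy.spatial.transform import Rotation as Rn
XF=np.array([np.cos(np.radians(-5)),np.sin(np.radians(-5)),0])
def Rgoal(yaw=-5.0):
    a=np.radians(yaw); y=np.array([np.cos(a),np.sin(a),0]); z=np.array([0,0,-1.]); return np.column_stack([np.cross(y,z),y,z])
def plan(target,n,R1=None,rlag=1.0):
    o=ctrl.get_obs(); p=np.array(o["tool_pos"]); R=Rn.from_rotvec(o["tool_rot"]); R1=Rn.from_matrix(Rgoal() if R1 is None else R1)
    w=(R.inv()*R1).as_rotvec(); dp=(np.asarray(target)-p)
    print("at",p.round(4),"dp",dp.round(4),"w deg",np.degrees(w).round(2))
    rows=[]
    for k in range(n):
        Rk=R*Rn.from_rotvec(w*k/n)
        rows.append([(Rk.inv().apply(dp/n)*100).round(2).tolist(),np.degrees(w/n).round(2).tolist()])
    for r in rows: print(r)
E
python3 - <<'E'
from h import *
plan([0.50,0.163,0.40],20)
# where would points appear at hover in wrist camera
o=ctrl.get_obs();i=ctrl.camera_info("wrist");T=np.array(i["camera_from_world"]);c=-T[:3,:3].T@T[:3,3]
R=Rn.from_rotvec(o["tool_rot"]).as_matrix()
print("cam in tool",R.T@(c-o["tool_pos"]), "look",R.T@(-T[2,:3]))
E
```

```text
at [ 0.2206 -0.5846  0.4037] dp [ 0.2794  0.7476 -0.0037] w deg [-8.000e-02 -6.000e-02 -6.433e+01]
[[2.63, -3.0, 0.02], [-0.0, -0.0, -3.22]]
[[2.79, -2.85, 0.02], [-0.0, -0.0, -3.22]]
[[2.95, -2.69, 0.02], [-0.0, -0.0, -3.22]]
[[3.09, -2.52, 0.02], [-0.0, -0.0, -3.22]]
[[3.23, -2.34, 0.02], [-0.0, -0.0, -3.22]]
[[3.36, -2.16, 0.02], [-0.0, -0.0, -3.22]]
[[3.47, -1.97, 0.02], [-0.0, -0.0, -3.22]]
[[3.58, -1.77, 0.02], [-0.0, -0.0, -3.22]]
[[3.67, -1.57, 0.02], [-0.0, -0.0, -3.22]]
[[3.75, -1.36, 0.02], [-0.0, -0.0, -3.22]]
[[3.82, -1.14, 0.02], [-0.0, -0.0, -3.22]]
[[3.88, -0.93, 0.02], [-0.0, -0.0, -3.22]]
[[3.93, -0.71, 0.02], [-0.0, -0.0, -3.22]]
[[3.96, -0.49, 0.02], [-0.0, -0.0, -3.22]]
[[3.98, -0.26, 0.02], [-0.0, -0.0, -3.22]]
[[3.99, -0.04, 0.02], [-0.0, -0.0, -3.22]]
[[3.99, 0.18, 0.02], [-0.0, -0.0, -3.22]]
[[3.97, 0.41, 0.02], [-0.0, -0.0, -3.22]]
[[3.94, 0.63, 0.02], [-0.0, -0.0, -3.22]]
[[3.9, 0.85, 0.02], [-0.0, -0.0, -3.22]]
cam in tool [0.06931454 0.00128553 0.03151469] look [-2.76094655e-01  1.23964957e-05  9.61130450e-01]
```

jog_arm(
  steps=[
    [[2.6,-3.0,0],[0,0,-3.2]],
    [[2.8,-2.8,0],[0,0,-3.2]],
    [[2.9,-2.7,0],[0,0,-3.2]],
    [[3.1,-2.5,0],[0,0,-3.2]],
    [[3.2,-2.3,0],[0,0,-3.2]],
    [[3.4,-2.2,0],[0,0,-3.2]],
    [[3.5,-2.0,0],[0,0,-3.2]],
    [[3.6,-1.8,0],[0,0,-3.2]],
  ],
  fingers=0.1,
  grip_force=40,
)

```text
t: 0.95
tool_pos: [0.3316, -0.2776, 0.4001]
tool_rot: [-2.877, -1.244, -0.001]
contact_force: [1.2, -0.3, -0.5]
opening: 0.0469
```

```bash
python3 - <<'E'
from h import *
plan([0.50,0.163,0.40],14)
E
```

```text
at [ 0.3316 -0.2776  0.4001] dp [ 1.684e-01  4.406e-01 -1.000e-04] w deg [ -0.29  -0.32 -38.21]
[[3.12, -1.28, 0.02], [-0.02, -0.02, -2.73]]
[[3.17, -1.13, 0.02], [-0.02, -0.02, -2.73]]
[[3.23, -0.98, 0.02], [-0.02, -0.02, -2.73]]
[[3.27, -0.82, 0.01], [-0.02, -0.02, -2.73]]
[[3.3, -0.66, 0.01], [-0.02, -0.02, -2.73]]
[[3.33, -0.51, 0.01], [-0.02, -0.02, -2.73]]
[[3.35, -0.35, 0.01], [-0.02, -0.02, -2.73]]
[[3.36, -0.19, 0.01], [-0.02, -0.02, -2.73]]
[[3.37, -0.03, 0.01], [-0.02, -0.02, -2.73]]
[[3.37, 0.13, 0.01], [-0.02, -0.02, -2.73]]
[[3.36, 0.29, 0.0], [-0.02, -0.02, -2.73]]
[[3.34, 0.45, 0.0], [-0.02, -0.02, -2.73]]
[[3.31, 0.61, 0.0], [-0.02, -0.02, -2.73]]
[[3.28, 0.77, 0.0], [-0.02, -0.02, -2.73]]
```

jog_arm(
  steps=[
    [[3.1,-1.3,0],[0,0,-2.7]],
    [[3.2,-1.1,0],[0,0,-2.7]],
    [[3.2,-1.0,0],[0,0,-2.7]],
    [[3.3,-0.8,0],[0,0,-2.7]],
    [[3.3,-0.7,0],[0,0,-2.7]],
    [[3.3,-0.5,0],[0,0,-2.7]],
    [[3.4,-0.3,0],[0,0,-2.7]],
    [[3.4,-0.2,0],[0,0,-2.7]],
  ],
)

```text
t: 1.75
tool_pos: [0.4274, -0.0121, 0.4]
tool_rot: [-2.579, -1.783, -0.005]
contact_force: [0.5, -0.1, 1.0]
opening: 0.0472
```

```bash
python3 - <<'E'
from h import *
plan([0.50,0.163,0.40],7)
E
```

```text
at [ 0.4274 -0.0121  0.4   ] dp [0.0726 0.1751 0.    ] w deg [ -0.14  -0.37 -15.69]
[[2.71, 0.09, 0.02], [-0.02, -0.05, -2.24]]
[[2.7, 0.19, 0.01], [-0.02, -0.05, -2.24]]
[[2.69, 0.3, 0.01], [-0.02, -0.05, -2.24]]
[[2.68, 0.4, 0.01], [-0.02, -0.05, -2.24]]
[[2.66, 0.51, 0.01], [-0.02, -0.05, -2.24]]
[[2.64, 0.61, 0.0], [-0.02, -0.05, -2.24]]
[[2.61, 0.71, 0.0], [-0.02, -0.05, -2.24]]
```

jog_arm(
  steps=[
    [[2.7,0.1,0],[0,0,-2.3]],
    [[2.7,0.2,0],[0,0,-2.3]],
    [[2.7,0.3,0],[0,0,-2.3]],
    [[2.7,0.4,0],[0,0,-2.3]],
    [[2.7,0.5,0],[0,0,-2.3]],
    [[2.6,0.6,0],[0,-0.3,-2.3]],
    [[2.6,0.7,0],[0,0,-2.2]],
    [[0,0,0],[0,0,0]],
  ],
)

```text
t: 2.55
tool_pos: [0.4993, 0.1755, 0.3983]
tool_rot: [-2.287, -2.148, 0.004]
contact_force: [-0.7, -0.8, 0.7]
opening: 0.0471
```

```bash
python3 - <<'E'
from h import *
import cv2
plan([0.512,0.162,0.285],4)
i=ctrl.camera_info("wrist")
im=ctrl.get_image("wrist")[:,:,::-1].copy()
H=np.array([.512,.162,.13]); YF=np.array([-XF[1],XF[0],0])
print([proj("wrist",H+s*YF,i).round(1) for s in (-.05,0,.05)])
np.savez("w1.npz",K=i["K"],T=i["camera_from_world"])
cv2.imwrite("pics/w1.png",cv2.resize(im,(768,576)))
E
```

```text
at [0.4993 0.1755 0.3983] dp [ 0.0127 -0.0135 -0.1133] w deg [-0.27 -0.06  1.4 ]
[[-0.32, 0.35, 2.83], [-0.07, -0.01, 0.35]]
[[-0.32, 0.35, 2.83], [-0.07, -0.01, 0.35]]
[[-0.31, 0.35, 2.83], [-0.07, -0.01, 0.35]]
[[-0.31, 0.35, 2.83], [-0.07, -0.01, 0.35]]
[array([273.1, 274.7]), array([275.8, 212.9]), array([278.8, 144. ])]
```

View pics/w1.png

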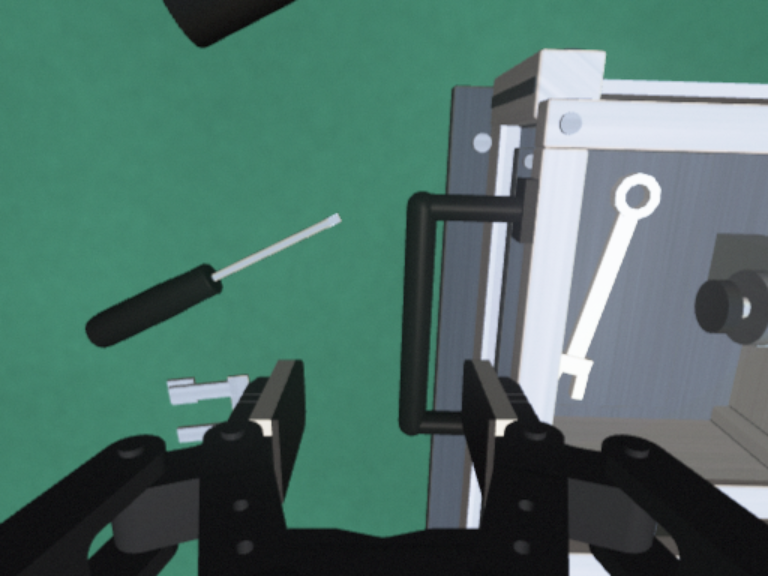

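The wrist view confirms the spanner lies behind this handle. The bar runs from about (421,203) to (411,425) in the 1.5x picture, so its middle is about (416,313), close to the predicted position.

```bash
python3 - <<'E'
from h import *
for p in [(421,203),(411,425),(416,313)]:
    print(atz("wrist",((p[0]+.5)/1.5-.5,(p[1]+.5)/1.5-.5),.13))
plan([0.513,0.162,0.286],5)
E
```

```text
[0.51736715 0.21649994 0.13      ]
[0.50726384 0.10367633 0.13      ]
[0.51265412 0.16411295 0.13      ]
at [0.499  0.1746 0.3981] dp [ 0.014  -0.0126 -0.1121] w deg [-0.3  -0.    1.33]
[[-0.23, 0.31, 2.24], [-0.06, -0.0, 0.27]]
[[-0.23, 0.31, 2.24], [-0.06, -0.0, 0.27]]
[[-0.23, 0.31, 2.24], [-0.06, -0.0, 0.27]]
[[-0.23, 0.3, 2.24], [-0.06, -0.0, 0.27]]
[[-0.23, 0.3, 2.24], [-0.06, -0.0, 0.27]]
```

jog_arm(
  steps=[
    [[-0.6,0.8,0],[0,0,0.7]],
    [[-0.5,0.7,0],[-0.3,0,0.6]],
    [[0,0,2],[0,0,0]],
    [[0,0,2],[0,0,0]],
    [[0,0,1.5],[0,0,0]],
    [[0,0,0],[0,0,0]],
  ],
)

```text
t: 3.2
tool_pos: [0.5153, 0.1555, 0.342]
tool_rot: [2.325, 2.107, 0.002]
contact_force: [0.2, -0.6, -0.2]
opening: 0.0469
```

```bash
python3 - <<'E'
from h import *
plan([0.513,0.162,0.286],4)
E
```

```text
at [0.5153 0.1555 0.342 ] dp [-0.0023  0.0065 -0.056 ] w deg [ 0.22  0.08 -0.65]
[[0.16, -0.08, 1.4], [0.05, 0.02, -0.16]]
[[0.16, -0.08, 1.4], [0.05, 0.02, -0.16]]
[[0.16, -0.07, 1.4], [0.05, 0.02, -0.16]]
[[0.16, -0.07, 1.4], [0.05, 0.02, -0.16]]
```

jog_arm(
  steps=[
    [[0.4,-0.2,1.4],[0.2,0,-0.4]],
    [[0,0,1.4],[0,0,0]],
    [[0,0,1.4],[0,0,0]],
    [[0,0,1.2],[0,0,0]],
    [[0,0,0],[0,0,0]],
    [[0,0,0],[0,0,0]],
  ],
)

```text
t: 3.8
tool_pos: [0.5141, 0.1591, 0.2845]
tool_rot: [2.32, 2.115, 0.0]
contact_force: [0.3, 0.5, 0.8]
opening: 0.0467
```

```bash
python3 - <<'E'
from h import *
import cv2
plan([0.513,0.162,0.286],1)
cv2.imwrite("pics/w2.png",ctrl.get_image("wrist")[:,:,::-1])
E
```

```text
at [0.5141 0.1591 0.2845] dp [-0.0011  0.0029  0.0015] w deg [ 0.08  0.07 -0.3 ]
[[0.28, -0.14, -0.15], [0.08, 0.07, -0.3]]
```

View pics/w2.png

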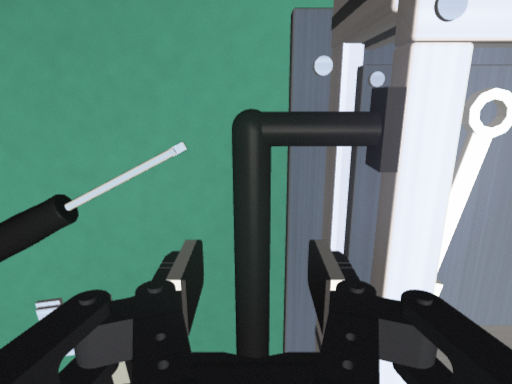

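The bar at column 253 sits midway between the pads (inner faces at about 201 and 312), with nothing touching. I'll close on it.

jog_arm(
  steps=[
    [[0,0,0],[0,0,0]],
    [[0,0,0],[0,0,0]],
    [[0,0,0],[0,0,0]],
    [[0,0,0],[0,0,0]],
    [[0,0,0],[0,0,0]],
    [[0,0,0],[0,0,0]],
  ],
  fingers=-1,
  grip_force=50,
)

```text
t: 4.45
tool_pos: [0.5133, 0.1594, 0.2857]
tool_rot: [-2.321, -2.117, 0.004]
contact_force: [-0.4, -0.6, -1.8]
opening: 0.0121
```

```bash
python3 - <<'E'
from h import *
import cv2
o=ctrl.get_obs(); print(o["tool_pos"],o["contact_force"],o["opening"])
cv2.imwrite("pics/w3.png",ctrl.get_image("wrist")[:,:,::-1])
E
```

```text
[0.51332935 0.15943685 0.28573787] [-0.44968389 -0.61837428 -1.83189942] 0.012059264547776059
```

View pics/w3.png

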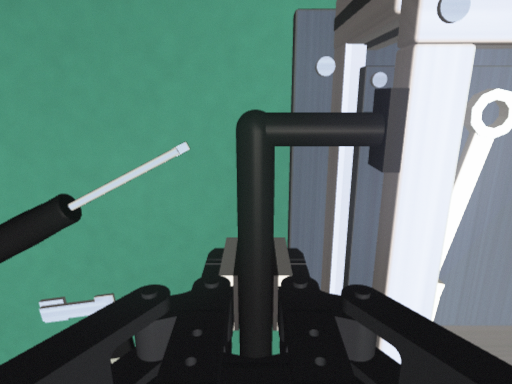

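Gripped: the opening is 12 mm on the 14 mm bar. I'll lift along the arc in short calls and re-plan each one from the measured pose.

```bash
cat >> h.py <<'E'
P0=np.array([0.51333,0.15944,0.28574])
def arc(a):
    a=np.radians(a); return P0+XF*(.255*(1-np.cos(a))+.008*np.sin(a))+np.array([0,0,.255*np.sin(a)+.008*(np.cos(a)-1)])
def angle(p):
    hx=.255-(p-P0)@XF; hz=.008+(p-P0)[2]
    return np.degrees(np.arctan2(hz,hx)-np.arctan2(.008,.255)), np.hypot(hx,hz)-np.hypot(.255,.008)
def arcplan(a1,n):
    o=ctrl.get_obs(); p=np.array(o["tool_pos"]); R=Rn.from_rotvec(o["tool_rot"])
    a0,dr=angle(p); w=np.degrees((R.inv()*Rn.from_matrix(Rgoal())).as_rotvec())
    print("t",o["t"],"angle",round(a0,2),"dr mm",round(dr*1000,2),"F",np.round(o["contact_force"],1),"op",o["opening"],"w",w.round(2))
    prev=p
    for k in range(1,n+1):
        q=arc(a0+(a1-a0)*k/n); print(round(a0+(a1-a0)*k/n,1),(R.inv().apply(q-prev)*100).round(2)); prev=q
E
python3 -c "
from h import *
arcplan(15,6)"
```

```text
t 4.5 angle -0.0 dr mm 0.02 F [-0.7  0.3 -1.5] op 0.012332042076770704 w [-0.11  0.08 -0.27]
2.5 [-0.    0.06 -1.11]
5.0 [-0.    0.11 -1.11]
7.5 [-0.    0.15 -1.1 ]
10.0 [-0.    0.2  -1.09]
12.5 [-0.    0.25 -1.09]
15.0 [-0.    0.3  -1.07]
```

jog_arm(
  steps=[
    [[0,0.05,-1.1],[0,0,0]],
    [[0,0.1,-1.1],[0,0,0]],
    [[0,0.15,-1.1],[0,0,0]],
    [[0,0.2,-1.1],[0,0,0]],
    [[0,0,0],[0,0,0]],
  ],
)

```text
t: 5.0
tool_pos: [0.5188, 0.1589, 0.3319]
tool_rot: [-2.321, -2.116, 0.004]
contact_force: [-1.4, 0.3, -3.3]
opening: 0.0119
```

```bash
python3 - <<'E'
from h import *
import cv2
arcplan(25,7)
cv2.imwrite("pics/w4.png",ctrl.get_image("wrist")[:,:,::-1])
E
```

```text
t 5.0 angle 10.45 dr mm 0.21 F [-1.4  0.3 -3.3] op 0.01187387045144449 w [-0.14  0.05 -0.29]
12.5 [ 0.01  0.23 -0.9 ]
14.6 [ 0.    0.24 -0.89]
16.7 [ 0.    0.28 -0.88]
18.8 [ 0.    0.31 -0.87]
20.8 [ 0.    0.34 -0.86]
22.9 [ 0.    0.37 -0.85]
25.0 [ 0.    0.4  -0.83]
```

View pics/w4.png

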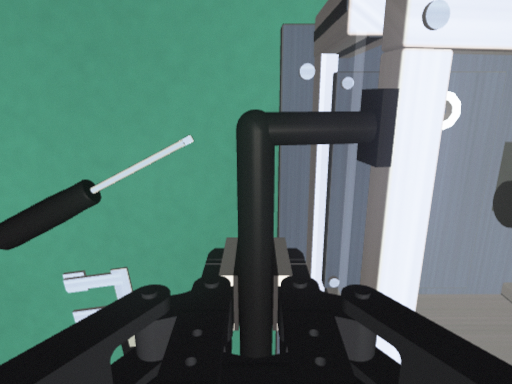

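The guard is rising with the gripper: the frame edge has moved relative to the base and the bar is still centred between the pads. I'll go on.

jog_arm(
  steps=[
    [[0,0.25,-1.0],[0,0,0]],
    [[0,0.25,-1.0],[0,0,0]],
    [[0,0.3,-1.0],[0,0,0]],
    [[0,0.35,-1.0],[0,0,0]],
    [[0,0.4,-1.0],[0,0,0]],
    [[0,0.4,-0.9],[0,0,0]],
  ],
)

```text
t: 5.65
tool_pos: [0.5392, 0.157, 0.3919]
tool_rot: [-2.319, -2.114, 0.006]
contact_force: [1.8, 1.0, -6.0]
opening: 0.0122
```

```bash
python3 - <<'E'
from h import *
arcplan(40,7)
E
```

```text
t 5.65 angle 24.7 dr mm 0.81 F [ 1.8  1.  -6. ] op 0.012201194920616186 w [-0.29  0.05 -0.29]
26.9 [ 0.02  0.52 -0.83]
29.1 [ 0.    0.48 -0.85]
31.3 [ 0.    0.51 -0.83]
33.4 [ 0.    0.54 -0.81]
35.6 [ 0.    0.57 -0.79]
37.8 [ 0.    0.6  -0.76]
40.0 [ 0.    0.63 -0.74]
```

jog_arm(
  steps=[
    [[0,0.5,-0.8],[-0.2,0,0]],
    [[0,0.5,-0.8],[0,0,0]],
    [[0,0.5,-0.8],[0,0,0]],
    [[0,0.55,-0.8],[0,0,0]],
    [[0,0.55,-0.8],[0,0,0]],
    [[0,0.6,-0.8],[0,0,0]],
    [[0,0.6,-0.7],[0,0,0]],
  ],
)

```text
t: 6.35
tool_pos: [0.579, 0.1536, 0.4517]
tool_rot: [-2.315, -2.112, 0.015]
contact_force: [-3.3, 0.4, -2.0]
opening: 0.0121
```

```bash
python3 - <<'E'
from h import *
arcplan(50,6)
E
```

```text
t 6.35 angle 40.82 dr mm 1.8 F [-3.3  0.4 -2. ] op 0.012058222783833053 w [-0.67  0.11 -0.25]
42.3 [ 0.01  0.6  -0.38]
43.9 [ 0.    0.48 -0.49]
45.4 [ 0.    0.49 -0.48]
46.9 [ 0.    0.5  -0.46]
48.5 [ 0.    0.51 -0.45]
50.0 [ 0.    0.52 -0.43]
```

```bash
cat >> h.py <<'E'
def grasp():
    o=ctrl.get_obs(); R=Rn.from_rotvec(o["tool_rot"]); return np.array(o["tool_pos"])+R.apply([0,0,.155])+np.array([0,0,.155])
E
python3 - <<'E'
from h import *
arcplan(50,6); print(angle(grasp()))
E
```

```text
t 6.35 angle 40.82 dr mm 1.8 F [-3.3  0.4 -2. ] op 0.012058222783833053 w [-0.67  0.11 -0.25]
42.3 [ 0.01  0.6  -0.38]
43.9 [ 0.    0.48 -0.49]
45.4 [ 0.    0.49 -0.48]
46.9 [ 0.    0.5  -0.46]
48.5 [ 0.    0.51 -0.45]
50.0 [ 0.    0.52 -0.43]
(np.float64(40.54389444766893), np.float64(0.0031439104598765533))
```

jog_arm(
  steps=[
    [[0,0.55,-0.4],[-0.3,0,0]],
    [[0,0.5,-0.5],[-0.3,0,0]],
    [[0,0.5,-0.5],[-0.2,0,0]],
    [[0,0.5,-0.45],[-0.1,0,0]],
    [[0,0,0],[0,0,0]],
  ],
)

```text
t: 6.85
tool_pos: [0.6013, 0.1516, 0.4772]
tool_rot: [2.318, 2.115, 0.002]
contact_force: [-1.5, -0.4, -1.3]
opening: 0.0118
```

```bash
python3 - <<'E'
from h import *
import cv2
arcplan(50,3); print(angle(grasp()))
for n in ["scene","top","wrist"]: cv2.imwrite(f"pics/{n}5.png",ctrl.get_image(n)[:,:,::-1])
t=cv2.imread("pics/scene5.png")[60:310,180:380]; cv2.imwrite("pics/scene5z.png",cv2.resize(t,None,fx=2.4,fy=2.4,interpolation=cv2.INTER_CUBIC))
E
```

```text
t 6.85 angle 48.33 dr mm 4.8 F [-1.5 -0.4 -1.3] op 0.011790415753165646 w [ 0.2   0.11 -0.25]
48.9 [0.02 0.5  0.21]
49.4 [ 0.    0.19 -0.16]
50.0 [ 0.    0.19 -0.15]
(np.float64(48.4187969911486), np.float64(0.00445702610180182))
```

View pics/scene5z.png

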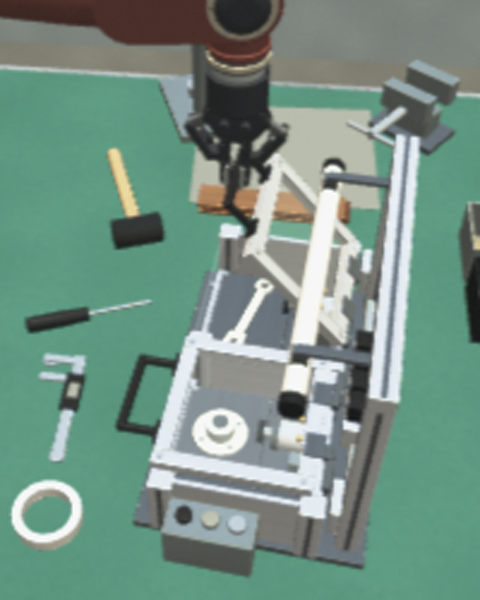

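View pics/wrist5.png

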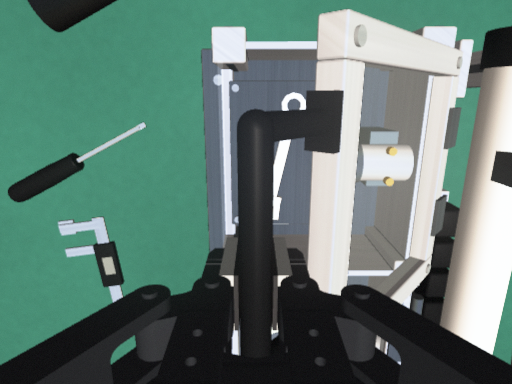

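View pics/top5.png

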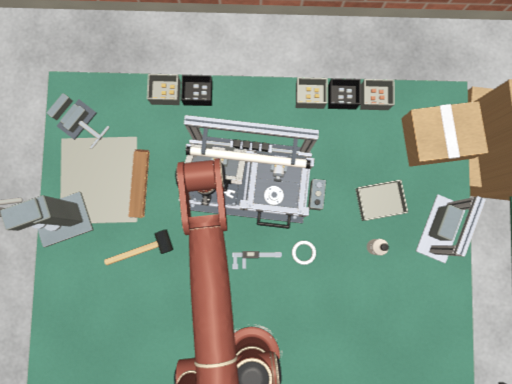

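```bash
cat >> h.py <<'E'
from scipy.optimize import brentq
def angx():
    hx=.255-(grasp()-P0)@XF
    return np.degrees(brentq(lambda a:.255*np.cos(a)-.008*np.sin(a)-hx,0,1.5))
def overlay(cam,im,a,col,info):
    import cv2
    Hg=np.array([P0[0],P0[1],.130])+XF*.255; Hg[2]=.122
    # y of the handle middle
    YF=np.array([-XF[1],XF[0],0]); Hg=Hg+YF*((np.array([.5125,.162,0])-P0)@YF)
    c,s=np.cos(np.radians(a)),np.sin(np.radians(a))
    def W(x,y,h): # x from hinge (negative to handle), h above hinge in guard frame
        return Hg+XF*(x*c+h*s)+YF*y+np.array([0,0,-x*s+h*c])
    def L(A,B):
        p,q=[proj(cam,v,info) for v in (A,B)]
        cv2.line(im,*[tuple(int(round(k*8*F+F*4-4)) for k in v) for v in (p,q)],col,1,cv2.LINE_AA,3)
    F=im.shape[1]/512
    L(W(-.255,-.055,.008),W(-.255,.055,.008))
    for y in (-.1025,.1025): L(W(-.205,y,.008),W(0,y,.008))
    L(W(-.205,-.1025,.008),W(-.205,.1025,.008))
    L(W(-.205,-.1025,-.008),W(-.205,.1025,-.008))
E
python3 - <<'E'
from h import *
import cv2
print(angx())
for n in ["scene","wrist"]:
    im=cv2.resize(cv2.imread(f"pics/{n}5.png"),None,fx=4,fy=4,interpolation=cv2.INTER_CUBIC)
    i=ctrl.camera_info(n)
    for a,c in [(46,(0,0,255)),(50,(255,0,0))]: overlay(n,im,a,c,i)
    im=im[300:900,960:1560] if n=="scene" else cv2.resize(im,None,fx=.375,fy=.375,interpolation=cv2.INTER_AREA)
    cv2.imwrite(f"pics/{n}5o.png",im)
E
```

```text
47.24443175251081
```

View pics/scene5o.png

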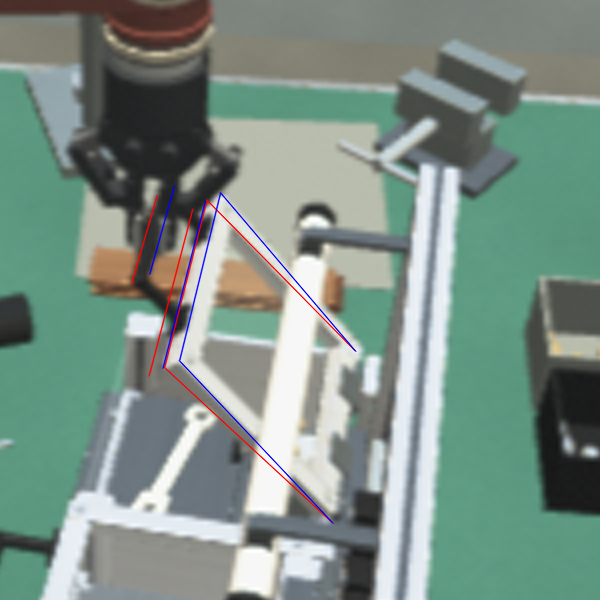

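View pics/wrist5o.png

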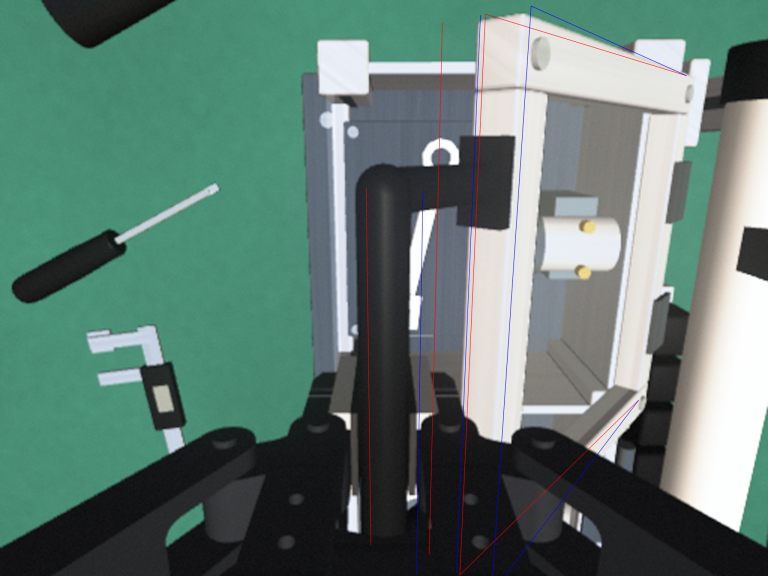

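```bash
python3 - <<'E'
import cv2,numpy as np
for f in ["w3","w4","wrist5"]:
    g=cv2.imread(f"pics/{f}.png").max(axis=2).astype(float)
    out=[]
    for r in (150,170,190,200,210):
        row=g[r]; c=256
        l=c
        while row[l]<50:l-=1
        k=c
        while row[k]<50:k+=1
        fl=l+(row[l]-50)/(row[l]-row[l+1]); fr=k-(row[k]-50)/(row[k]-row[k-1])
        out.append((round(fl,1),round(fr,1),round(fr-fl,2)))
    col=g[:,250]; e=[i for i in range(60,150) if col[i]<50][0]
    print(f,out,"top row",e,col[e-1],col[e])
E
```

```text
w3 [(np.float64(265.5), np.float64(237.0), np.float64(-28.5)), (np.float64(270.0), np.float64(249.0), np.float64(-21.0)), (np.float64(252.5), np.float64(263.0), np.float64(10.5)), (np.float64(254.0), np.float64(257.0), np.float64(3.0)), (np.float64(258.0), np.float64(252.0), np.float64(-6.0))] top row 111 92.0 33.0
w4 [(np.float64(261.0), np.float64(252.0), np.float64(-9.0)), (np.float64(250.0), np.float64(262.0), np.float64(12.0)), (np.float64(261.0), np.float64(246.0), np.float64(-15.0)), (np.float64(inf), np.float64(247.0), np.float64(-inf)), (np.float64(inf), np.float64(254.5), np.float64(-inf))] top row 111 71.0 32.0
wrist5 [(np.float64(233.0), np.float64(233.0), np.float64(0.0)), (np.float64(260.8), np.float64(253.3), np.float64(-7.47)), (np.float64(270.0), np.float64(242.0), np.float64(-28.0)), (np.float64(260.0), np.float64(244.0), np.float64(-16.0)), (np.float64(265.0), np.float64(253.8), np.float64(-11.25))] top row 111 53.0 40.0<stdin>:11: RuntimeWarning: divide by zero encountered in scalar divide
```

jog_arm(
  steps=[
    [[0,0.3,-0.2],[0,0,0]],
    [[0,0.25,-0.2],[0.1,0,0]],
    [[0,0.25,-0.2],[0,0,0]],
    [[0,0,0],[0,0,0]],
    [[0,0,0],[0,0,0]],
  ],
)

```text
t: 7.5
tool_pos: [0.608, 0.1511, 0.4815]
tool_rot: [-2.318, -2.116, 0.01]
contact_force: [-3.2, 0.4, -1.0]
opening: 0.0119
```

```bash
sed -i 's/^    L(W(-.205,-.1025,-.008).*$/    for y in (-.1025,.1025):\n        L(W(-.205,y,0),W(-.205,y,.016)); L(W(-.205,y,0),W(0,y,0)); L(W(-.205,y,.016),W(0,y,.016))\n    for h in (0,.016): L(W(-.205,-.1025,h),W(-.205,.1025,h))/; s/^    L(W(-.205,-.1025,.008).*$//; s/^    for y in (-.1025,.1025): L(W(-.205,y,.008),W(0,y,.008))$//' h.py
python3 - <<'E'
from h import *
import cv2
arcplan(50,1); print(angle(grasp()),angx())
for n in ["scene","wrist"]:
    i=ctrl.camera_info(n); im=ctrl.get_image(n)[:,:,::-1].copy()
    cv2.imwrite(f"pics/{n}6.png",im)
    im=cv2.resize(im,None,fx=4,fy=4,interpolation=cv2.INTER_CUBIC)
    for a,c in [(48,(0,0,255)),(50,(255,0,0))]: overlay(n,im,a,c,i)
    im=im[300:900,960:1560] if n=="scene" else cv2.resize(im,None,fx=.375,fy=.375,interpolation=cv2.INTER_AREA)
    cv2.imwrite(f"pics/{n}6o.png",im)
E
```

```text
t 7.5 angle 50.07 dr mm 3.89 F [-3.2  0.4 -1. ] op 0.011897261880263035 w [-0.37  0.17 -0.21]
50.0 [0.01 0.22 0.32]
(np.float64(49.90162886635256), np.float64(0.0045094722985656865)) 49.097294475379
```

View pics/scene6o.png

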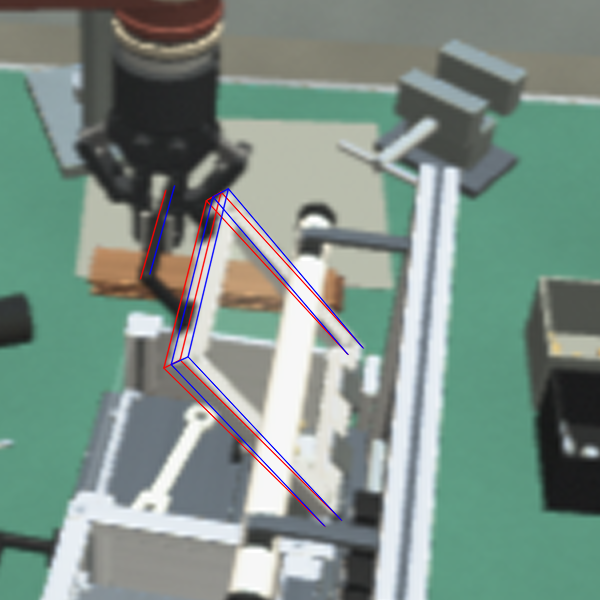

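View pics/wrist6o.png

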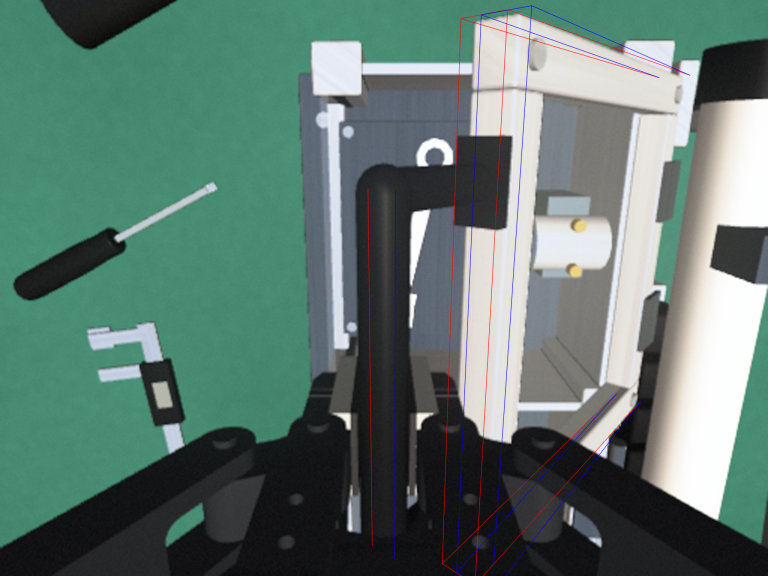

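Both cues agree on about 49.1°: the wrist overlay (bar and frame edge halfway between the 48° and 50° lines) and the horizontal travel (49.1°). One last nudge of about 0.9°.

jog_arm(
  steps=[
    [[0,0.25,-0.2],[-0.1,0,0]],
    [[0,0.15,-0.1],[0,0,0]],
    [[0,0,0],[0,0,0]],
    [[0,0,0],[0,0,0]],
    [[0,0,0],[0,0,0]],
  ],
)

```text
t: 8.1
tool_pos: [0.6119, 0.1508, 0.4851]
tool_rot: [-2.319, -2.118, 0.007]
contact_force: [-3.5, -0.3, -0.6]
opening: 0.0121
```

```bash
python3 - <<'E'
from h import *
import cv2
arcplan(50,1); print(angle(grasp()),angx())
for n in ["scene","wrist"]:
    i=ctrl.camera_info(n); im=ctrl.get_image(n)[:,:,::-1].copy()
    cv2.imwrite(f"pics/{n}7.png",im)
    im=cv2.resize(im,None,fx=4,fy=4,interpolation=cv2.INTER_CUBIC)
    for a,c in [(49,(0,0,255)),(51,(255,0,0))]: overlay(n,im,a,c,i)
    im=im[300:900,960:1560] if n=="scene" else cv2.resize(im,None,fx=.375,fy=.375,interpolation=cv2.INTER_AREA)
    cv2.imwrite(f"pics/{n}7o.png",im)
o=ctrl.get_obs();print(o["t"],angx(),o["contact_force"],o["dq"].round(4))
E
```

```text
t 8.1 angle 51.24 dr mm 4.44 F [-3.5 -0.3 -0.6] op 0.01206334768348461 w [-0.21  0.17 -0.2 ]
50.0 [ 0.   -0.17  0.69]
(np.float64(51.13966879714874), np.float64(0.004786607958738642)) 50.32333356511503
8.2 50.313761668613 [-3.61487302  0.69333869 -0.32142038] [ 0.0006  0.0004  0.0013 -0.0003  0.0008 -0.0015]
```

View pics/wrist7o.png

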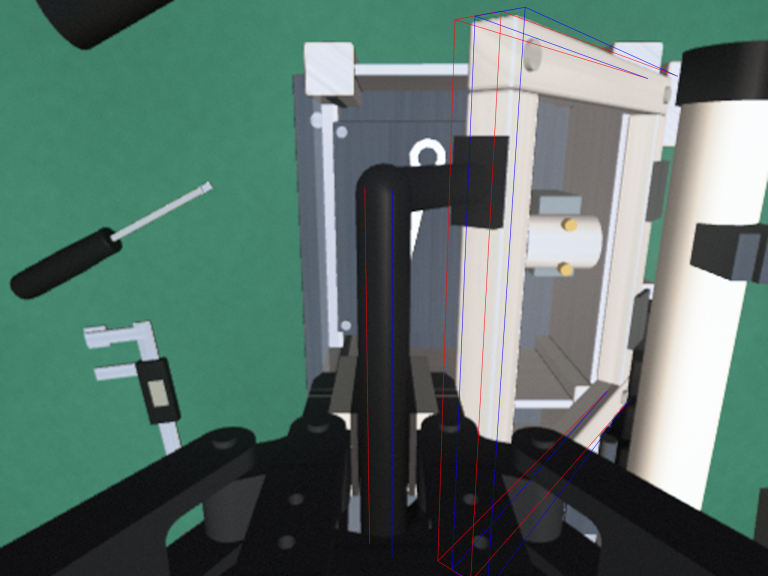

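View pics/scene7.png

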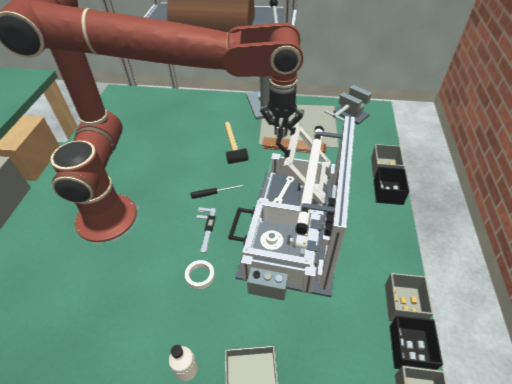

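The bar at column 382 lies between the 49° line (367) and the 51° line (393), which puts the guard at about 50.2°. The arm is at rest and the right guard is shut, so I'm handing in.

```bash
python3 -c "
from station import ctrl
print(ctrl.finish_job())"
```

```text
the job is handed in; nothing more can be done
None
```

The spanner was in the left bay. I lifted that guard by its handle and handed the job in at about 8.2 s, with the gripper still closed on the bar at 50 N and the arm at rest.

- **Angle:** horizontal hand travel gives 50.3°, and the wrist-camera overlay of bar and frame edge gives about 50.2°.
- **One check disagreed:** the arc fit through the hand's position reads 51.1°, with the hand about 4.5 mm outside the ideal arc. I take this to be the bar sitting slightly lower between the pads than at first. I trusted the two readings that agree.
- **Clearances and the rest of the scene:** the guard is well short of the light bar, which it would touch at 62°. The contact force stayed within about 6 N in every reading I took. In the last scene picture the right guard is shut and the hub, tools and other items look unmoved.

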